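Clip the lock-out tag onto the air valve's eye

ROBOT

A 6-joint arm with a two-finger parallel gripper is mounted at the origin on the work surface. World frame = base frame: x ahead of the robot, y to its left, z up, the work surface at z = 0. Lengths are in mm, angles in rad, forces in N, time in s.
With the tool pointing down it reaches from about 350 to 875 mm from the base axis. Payload 4.2 kg.
Tool frame: the origin (TCP) lies midway between the tips of the shut fingers; the grasp point (between the pads) lies 19 mm behind it; z points along the fingers, y is the line along which they close (so a half turn about z gives the same grasp; the last joint's range is limited). The gripper opens to 85 mm and grips with 20 to 120 N. Pads are 22 mm wide; open, the fingers measure 114 mm over their backs; the gripper's body (76 mm by 85 mm) begins 54 mm behind the grasp point. The pads swing forward as they close: fully open they stand 13 mm farther back than shut.
Start: joints at [-1.012, 0.385, 0.008, 0, -1.194, -0.259], TCP at [184.596, -597.096, 231.312] pointing down, gripper open.
Joint ranges: [-3.14, 3.14], [-1.21, 2.06], [-1.07, 1.41], [-3.16, 2.05], [-2.99, -0.16], [-3.1, 3.1]. Speed limits (rad/s): [2.79, 2.79, 3.14, 3.14, 3.14, 3.14].

INTERFACE

Orientations are given as a unit quaternion [x, y, z, w].
In Python, from bench import arm gives the robot as it stands. The module is installed in compiled form; this text tells all that it offers.
- The arm moves only by the shell command python3 -m handwheel 'ROWS' [OPENING]. ROWS is JSON, a list of rows, each an object of numbers: "x", "y", "z": the shift along the world's x, y, z each as a share of 20 cm, from -1 to 1; "ax", "ay", "az": the turn, a rotation vector about the world's x, y, z each as a share of 90 degrees, from -1 to 1. In form: [{"x": .., "y": .., "z": .., "ax": .., "ay": .., "az": ..}, ...]. A call has exactly 8 rows; each row shifts and turns the commanded pose from where the row before left it; what a row does not reach is not made up. A row lasts 1/10 s, in which the tool goes at most 50 mm and 8.59 degrees, less where a joint would pass 70% of its speed; a pose out of reach is approached as far as the arm can. A call with a number of a shift or a turn outside -1 to 1 is refused whole. A call with a gripper value outside its range is refused whole. OPENING is the opening, from -1 (shut) to 1 (fully open), set as the call begins (- or left out, the last holds). The fingers move at their own pace and stop on an object; the grip force is fixed at half the most. Time passes only in rows, so rows that do not move let the fingers close, or fill a call up. It gives the time, the measured TCP pose, the force, the opening and the grip force at its end, in the units of the state.
- arm.read_state(): the state, without advancing time (a new reading comes with each control period).
- arm.get_image(name): name is "scene" or "top"; returns the picture (420x560x3 uint8, red, green, blue); there is no depth.
- arm.camera_params(name): a dict with "K" (3x3 intrinsics, pixels), "position" and "orientation" of the camera in the world. Camera axes: x right, y down, z forward; pixel columns grow to the right and rows downward; lengths in mm; the calibration is good to about 2 mm. A picture is of the moment at which its call begins. camera_params takes no time and is no camera call.
- arm.job_done(): hands the job in; it is judged then, once.
The state is a dict: "clock": time; "joints": joint angles; "joint_vel": joint speeds; "joint_efforts": joint torques, N m; "position": TCP position; "ee_rot": TCP orientation; "contact_force": force on the tool from outside, world axes, zero at the start; "wrist_torque": the same for the moment, N m; "gripper_width": finger opening in mm; "grasp_force": force on a finger pad.
Only numpy, scipy, OpenCV 4.12 (cv2) and the standard library are available. Lean on these libraries where they do the work, as an engineer would, in place of code of your own. Each camera call takes 0.05 s, during which the arm holds its last target. There are 200 camera calls.

TASK

The air line is being locked out for a repair: take the red lock-out tag from its wooden stand and press its snap hook, gate downward, over the top of the steel eye beside the air valve until the gate has snapped shut behind the bar. Then check it with a gentle upward tug of about 6 newtons, held for a second, ease it back down and leave the tag hanging from the eye. Do not force the hook against the eye (keep every push and pull below 15 newtons), and leave the other things on the bench where they are.

Things in the scene. Friction and masses are not known exactly. Their poses are not given: they have to be found in the camera images.
- tag_grip (a point): Centre of the red plastic plate of the lock-out tag, where it is grasped: 46 mm long (x), 8 mm thick (y), 58 mm high (z). Below it are a black shoulder (46 x 30 x 6 mm, underside 35 mm below), by which the tag sits on its stand, then a stiff adjustable neck, then a steel snap hook in the plate's plane, gate down. The neck holds firm but is pulled out by E = 0 to 10 mm, unmeasured
- gate (a joint): Hook's gate, rad: 0 shut, to 1.05 swung up inside. A sprung 8 mm brass bar, the hook's underside; its axis is 89 mm + E below tag_grip. Hinge at x -27 mm, tip x +11 mm, then the fixed nose to +32 mm. A bar pressed up on it at x -3 to +5 mm slips past the tip about 59 mm + E below tag_grip, and the gate shuts; the spine's inner side is 45 mm + E below. It takes 3 to 6 N, dying away just before the snap
- eye_top (a point): Centre of the top bar of the rigid steel eye: an upright bow (inverted U) of 8 mm round bar. Its level top runs along this frame's y, 14 mm to either side, axis 100 mm above the bench; legs at y = +-30 mm, 52 mm apart inside; open below the bar down to the plate. x lies across the bow, z up: the hook's x must lie along this x, either way round
- anchor_plate (a point): On the 12 mm thick yellow plate (120 by 200 mm) that carries the eye, under the brass air valve with its red lever, 100 mm from the eye towards +y; the valve is at most 65 mm high. All fixed
- dock_top (a point): Centre of the top of the fixed wooden stand that holds the red tag, 84 mm above the bench: two upright walls 90 mm long (x), 16 mm thick, 13 mm apart. The tag's shoulder lies on their tops, its hook hangs in the slot between them, x along the slot; it lifts straight out
- spare_grip (a point): Centre of the plate of a like tag in yellow, in a like stand: not to be used or moved. On both tags the hook is a closed D of 10 mm round bar, x -40 to +32 mm from the plate's centre, the room inside it about 52 mm long and 40 mm high, its underside 95 mm + E below the plate's centre; a tag weighs about 0.25 kg
- driver: screwdriver with a red handle, 200 mm long, lying flat, origin on the bench below it: leave alone
- tape: roll of masking tape, 104 mm across, 24 mm high, lying flat, origin at its underside: leave alone
- grease: orange bottle, 44 mm across, 120 mm high, upright, origin at its underside: leave alone
- bowl_lid: green float-bowl lid, 72 mm across, 10 mm high, lying flat, origin at its underside: leave alone
Not all that is in view belongs to the job. There is more than one size of the part that bears eye_top; the job needs the larger.

How it is judged (in metres and radians):
On the way, in this order (a step that is already met when the one before it is completed fails the run):
1. the red tag is lifted out of its stand (height (world z) of tag_grip above 0.19 m), for 0.1 s.
2. the eye's bar is inside the hook and the gate has snapped shut behind it (x of eye_top in the frame of tag_grip between -0.033 and 0.025 m and z of eye_top in the frame of tag_grip between -0.093 and -0.042 m and y of eye_top in the frame of tag_grip between -0.026 and 0.026 m and value of joint gate below 0.08 rad), for 0.1 s.
3. a tug upward: the shut gate or nose bears up against the bar with more than 3 N for 0.5 s (all of step 2 and z of eye_top in the frame of tag_grip below -0.075 m and contact force between tag and anchor above 3 N), for 0.5 s.
At the end, for the whole second after the job is handed in: the red tag hangs at rest from the eye (slower than 30 mm/s, more than 0.5 N of its weight on the eye), the eye's bar inside the hook and the gate shut (under 0.08 rad) (all of step 2 and linear speed of tag below 0.03 m/s and contact force between tag and anchor above 0.5 N); the robot touches nothing.
It fails at once if the hook is pressed or pulled against the eye with more than 15 N (contact force between tag and anchor above 15 N).
It fails at once if the gripper or arm strikes the eye or its plate with more than 10 N (contact force between any of the fingers, the arm and anchor above 10 N).
It fails at once if a bystander is moved by more than 20 mm (distance of any of spare_grip, driver, tape, grease, bowl_lid from where it was at the start of the episode above 0.02 m).
It also fails if it takes over 72 s, if anything falls off the work surface, if the arm or the gripper's body presses on something with over 40 N, if the wrist force passes 120 N, or if a joint passes its speed limit or range.

## Working session

There is one attempt and no reset: what is moved stays moved. The work goes in short steps, Python scripts to look and compute and a shell command to move; the robot and the scene stay as the last step left them, time stands still between calls to the robot, and variables do not carry over. Pictures are saved under pics/ and viewed, at most 10 in all, crops included, and the job is handed in when it is done.

```bash
mkdir -p pics; cat > h.py <<'E'
import numpy as np,cv2
from scipy.spatial.transform import Rotation as R
from bench import arm
def ray(P,u,v):
    d=R.from_quat(P["orientation"]).apply(np.linalg.inv(np.array(P["K"]))@[u,v,1.]);return np.array(P["position"]),d/np.linalg.norm(d)
def plane(P,u,v,z):
    o,d=ray(P,u,v);return o+d*(z-o[2])/d[2]
def tri(r1,r2):
    (a,d),(b,e)=r1,r2
    s=np.linalg.lstsq(np.c_[d,-e],b-a,rcond=None)[0];p,q=a+s[0]*d,b+s[1]*e
    return (p+q)/2,np.linalg.norm(p-q)
def proj(P,p):
    c=R.from_quat(P["orientation"]).inv().apply(np.array(p)-P["position"]);q=np.array(P["K"])@c;return q[:2]/q[2]
E
python3 - <<'E'
from h import *
for n in ("scene","top"):
    im=arm.get_image(n);cv2.imwrite(f"pics/{n}0.png",im[:,:,::-1]);print(n,arm.camera_params(n))
print(arm.read_state())
E
```

```text
scene {'K': array([[401.23873826,   0.        , 279.55169058],
       [  0.        , 401.23873826, 207.79128427],
       [  0.        ,   0.        ,   1.        ]]), 'position': array([1283.87389411, -391.76524514,  792.82409765]), 'orientation': array([ 0.79047068,  0.43234762, -0.21899411, -0.37453067])}
top {'K': array([[498.05352879,   0.        , 276.93916123],
       [  0.        , 498.05352879, 207.94009159],
       [  0.        ,   0.        ,   1.        ]]), 'position': array([ 307.92525837,   43.58756223, 1289.29290856]), 'orientation': array([-0.69939107,  0.70655337, -0.07804335,  0.07445608])}
{'clock': 0.1, 'joints': array([-1.01236220e+00,  3.85482905e-01,  6.80267366e-03, -4.43740998e-04,
       -1.19398714e+00, -2.58606952e-01]), 'joint_vel': array([ 0.00082239, -0.0003708 ,  0.00338689,  0.00123912,  0.00035818,
       -0.00120838]), 'joint_efforts': array([-1.10580113e-03, -3.93317592e+01,  1.88929635e+01,  4.19795975e+00,
       -2.58240128e-03,  5.42321345e-06]), 'position': array([ 184.47695975, -596.6295518 ,  230.34343356]), 'ee_rot': array([-1.49271705e-01,  9.88795753e-01,  9.40462283e-04, -1.82380368e-04]), 'contact_force': array([ 0.45698324, -0.01045956,  0.21853966]), 'wrist_torque': array([ 0.02878429, -0.00406823, -0.0284973 ]), 'grasp_force': 0.0, 'gripper_width': 85.63807701886049}
```

View pics/scene0.png

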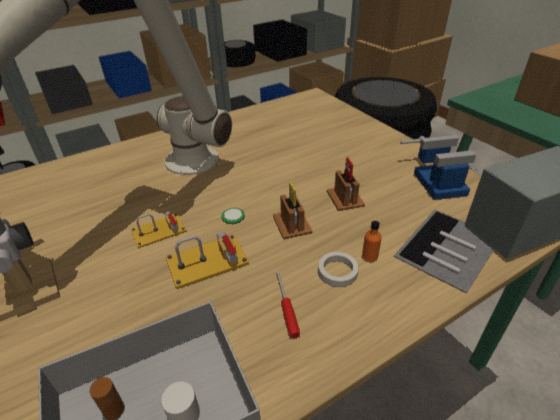

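View pics/top0.png

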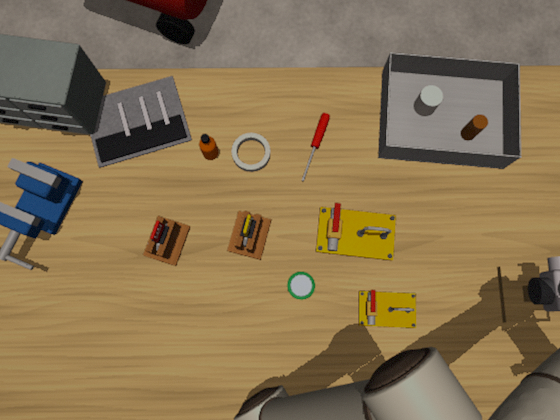

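Scene view: the red tag is at scene (349,170) / top (159,232). It could be confused with the yellow spare at scene (293,197), the red valve levers at (229,247) and (172,222), or the driver handle at (291,318). The larger eye is at scene (189,250) / top (376,231), and the smaller one is at scene (148,222). I choose the red tag and the larger eye, and will check both in a close crop.

```bash
python3 - <<'E'
from h import *
s=cv2.imread("pics/scene0.png");t=cv2.imread("pics/top0.png")
c=lambda im,u,v,w=80,h=60:cv2.resize(im[v:v+h,u:u+w],(400,300),interpolation=cv2.INTER_CUBIC)
m=np.vstack([np.hstack([c(s,310,150),c(s,165,225)]),np.hstack([c(t,125,205),c(t,320,200)])])
cv2.imwrite("pics/crop1.png",m)
E
```

```text
(no output)
```

View pics/crop1.png

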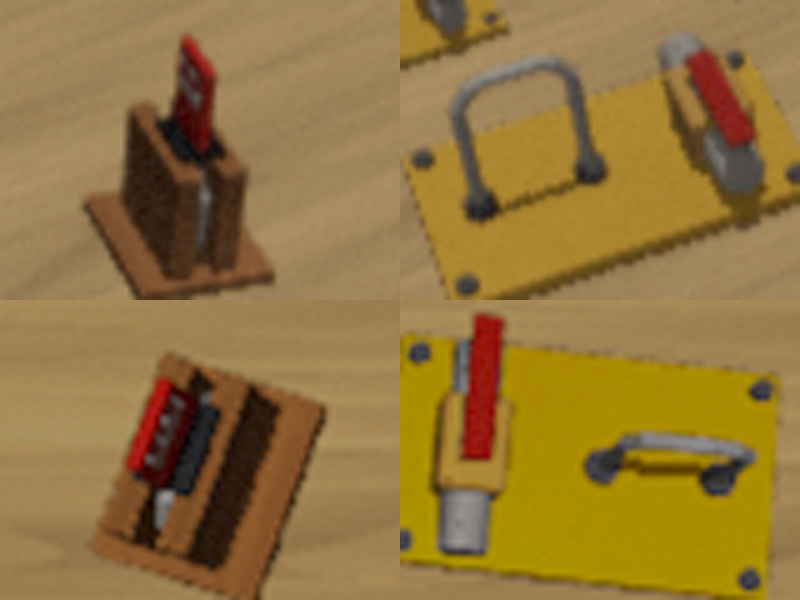

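The crop confirms it: the red plate stands in its wooden stand, with its bright top edge at about top (155,230) and scene (350,160). The larger eye's bar is at about top (378,229) and scene (188,239). Next I'll measure both with masks.

```bash
cat >> h.py <<'E'
def redmask(im,box,vmin=60):
    u0,v0,u1,v1=box;h=cv2.cvtColor(im,cv2.COLOR_RGB2HSV);m=((h[:,:,0]<8)|(h[:,:,0]>172))&(h[:,:,1]>150)&(h[:,:,2]>vmin)
    k=np.zeros_like(m);k[v0:v1,u0:u1]=m[v0:v1,u0:u1];return k.astype(np.uint8)
def greymask(im,box):
    u0,v0,u1,v1=box;h=cv2.cvtColor(im,cv2.COLOR_RGB2HSV);m=(h[:,:,1]<90)&(h[:,:,2]>70)
    k=np.zeros_like(m);k[v0:v1,u0:u1]=m[v0:v1,u0:u1];return k.astype(np.uint8)
E
python3 - <<'E'
from h import *
S=arm.camera_params("scene");T=arm.camera_params("top")
s=cv2.imread("pics/scene0.png")[:,:,::-1].copy();t=cv2.imread("pics/top0.png")[:,:,::-1].copy()
def rect(m):
    p=np.argwhere(m)[:,::-1].astype(np.float32);return cv2.minAreaRect(p),len(p)
hv=cv2.cvtColor(t,cv2.COLOR_RGB2HSV)
for vm in (60,130,170,200): print("top red",vm,rect(redmask(t,(140,205,180,260),vm)))
for vm in (60,110,150): print("scene red",vm,rect(redmask(s,(335,150,365,190),vm)))
ms=redmask(s,(335,150,365,190))
for v in range(155,184): 
    w=np.flatnonzero(ms[v]); 
    if len(w):print(v,w[0],w[-1],end=' | ')
print()
g=greymask(s,(174,234,208,270));
for v in range(234,250): print(v,np.flatnonzero(g[v]))
g=greymask(t,(358,220,398,245))
for v in range(222,242): print(v,np.flatnonzero(g[v]))
print(t[218:245:2,140:170:3,0])
E
```

```text
top red 60 (((154.41810607910156, 230.6962432861328), (7.302577972412109, 20.096694946289062), 6.709836959838867), 71)
top red 130 (((154.11643981933594, 229.35618591308594), (2.5749053955078125, 18.375459671020508), 20.556045532226562), 51)
top red 170 (((154.08029174804688, 229.52920532226562), (0.6834860444068909, 16.14735984802246), 19.98310661315918), 13)
top red 200 (((0.0, 0.0), (0.0, 0.0), 0.0), 0)
scene red 60 (((348.5902099609375, 168.00820922851562), (6.790180683135986, 21.638044357299805), 5.19442892074585), 82)
scene red 110 (((349.38458251953125, 161.07691955566406), (9.429903030395508, 1.6641007661819458), 56.3099365234375), 19)
scene red 150 (((349.4999694824219, 160.5), (8.59785270690918, 0.8320503830909729), 56.3099365234375), 10)
157 347 347 | 158 347 348 | 159 346 349 | 160 347 349 | 161 347 350 | 162 348 351 | 163 349 351 | 164 350 352 | 165 350 352 | 166 350 352 | 167 349 351 | 168 346 352 | 169 346 351 | 170 345 351 | 171 345 351 | 172 345 351 | 173 347 351 | 174 347 351 | 175 348 351 | 176 348 351 | 177 349 351 | 178 349 351 | 179 350 351 | 
234 []
235 []
236 
[... 989 characters left out ...]
390]
232 [358 389]
233 [358]
234 []
235 [361 362]
236 []
237 [385]
238 [385]
239 []
240 []
241 []
[[161 162 158 160 163 163 136 126 106 152]
 [165 163 166 164 164 147 134 129  31 137]
 [168 170 169 170 170 154 150 105  36  65]
 [168 167 168 167 173 151 108  58  41 124]
 [169 169 171 170 171 171  57  68  36  64]
 [170 171 170 169 153 171  88  58  15  36]
 [168 169 171 169 148 149  70  59  25  24]
 [170 170 169 171 150 108  65  47  37  83]
 [168 168 168 170 170  53  59  31  39 106]
 [161 160 161 146 172  85  58  28  38 122]
 [167 167 168 147 131  60  58  38  23 131]
 [163 164 162 134  42  59  48  40  59 117]
 [165 166 169 131 129  39  30  35 103  86]
 [166 167 151 127 129  30 151 107 129  31]]
```

```bash
python3 - <<'E'
from h import *
np.set_printoptions(precision=1,suppress=True)
S=arm.camera_params("scene");T=arm.camera_params("top")
print("tag top edge",tri(ray(T,154.4,229.4),ray(S,349.3,160.8)))
a=plane(T,157.4,221.2,180);b=plane(T,151.2,237.6,180);print("edge ends",a,b,np.linalg.norm(a-b),np.degrees(np.arctan2(*(b-a)[1::-1])))
print("feet top",plane(T,360.4,233.4,14),plane(T,384,236.4,14),"scene",plane(S,181.2,266,14),plane(S,203,259,14))
# bar: centre pixels
print("bar tri",tri(ray(T,377.5,228.6),ray(S,189,238.4)))
for uv in [(368,228),(377,228.6),(386,229.6)]: print(plane(T,*uv,100))
for uv in [(183,239.5),(189,238.4),(195,237)]: print(plane(S,*uv,100))
print("right outer",plane(T,390.5,230.7,88))
E
```

```text
tag top edge (array([511. , 322.5, 144.4]), np.float64(0.4638875821316668))
edge ends [523.3 307.7 180. ] [485.9 320.1 180. ] 39.41582608133211 161.66972586366043
feet top [ 518.1 -180.2   14. ] [ 509.6 -241.    14. ] scene [ 512.2 -237.5   14. ] [ 520.3 -178.4   14. ]
bar tri (array([ 516.1, -204.8,   99.9]), np.float64(4.9511873837465235))
[ 517.  -184.2  100. ]
[ 515.3 -205.9  100. ]
[ 512.6 -227.6  100. ]
[ 512.9 -217.   100. ]
[ 517.5 -202.6  100. ]
[ 521.  -187.7  100. ]
right outer [ 511.9 -241.2   88. ]
```

Plate centre is about (511, 322, 118), from its top edge at z≈144–148 (148 expected), and its x-axis lies at −18°. The eye's bar centre is about (515.5, −208, 100), which matches the 100 mm given, and its x-axis lies at −8°. Both are in reach, so I'll move.

```bash
python3 -m handwheel '[{"x":0.15,"y":0.18},{"x":0.15,"y":0.18},{"x":0.15,"y":0.18},{"x":0.15,"y":0.18},{"x":0.15,"y":0.18},{"x":0.15,"y":0.18},{"x":0.15,"y":0.18},{"x":0.15,"y":0.18}]' 1
python3 -m handwheel '[{"y":0.24,"az":-0.049},{"y":0.24,"az":-0.049},{"y":0.24,"az":-0.049},{"y":0.24,"az":-0.049},{"y":0.24,"az":-0.049},{"y":0.24,"az":-0.049},{"y":0.24,"az":-0.049},{"y":0.24,"az":-0.049}]'
python3 -m handwheel '[{"x":0.072,"y":0.206},{"x":0.072,"y":0.206},{"x":0.072,"y":0.206},{"x":0.072,"y":0.206},{"x":0.072,"y":0.206},{"x":0.072,"y":0.206},{},{}]'
```

```text
invalid input at $[0]: expected keys x, y, z, ax, ay, az
invalid input at $[0]: expected keys x, y, z, ax, ay, az
invalid input at $[0]: expected keys x, y, z, ax, ay, az
```

All six keys are required in every row.

```bash
python3 -m handwheel '[{"x":0.15,"y":0.18,"z":0,"ax":0,"ay":0,"az":0},{"x":0.15,"y":0.18,"z":0,"ax":0,"ay":0,"az":0},{"x":0.15,"y":0.18,"z":0,"ax":0,"ay":0,"az":0},{"x":0.15,"y":0.18,"z":0,"ax":0,"ay":0,"az":0},{"x":0.15,"y":0.18,"z":0,"ax":0,"ay":0,"az":0},{"x":0.15,"y":0.18,"z":0,"ax":0,"ay":0,"az":0},{"x":0.15,"y":0.18,"z":0,"ax":0,"ay":0,"az":0},{"x":0.15,"y":0.18,"z":0,"ax":0,"ay":0,"az":0}]' 1
python3 -m handwheel '[{"x":0,"y":0.24,"z":0,"ax":0,"ay":0,"az":-0.049},{"x":0,"y":0.24,"z":0,"ax":0,"ay":0,"az":-0.049},{"x":0,"y":0.24,"z":0,"ax":0,"ay":0,"az":-0.049},{"x":0,"y":0.24,"z":0,"ax":0,"ay":0,"az":-0.049},{"x":0,"y":0.24,"z":0,"ax":0,"ay":0,"az":-0.049},{"x":0,"y":0.24,"z":0,"ax":0,"ay":0,"az":-0.049},{"x":0,"y":0.24,"z":0,"ax":0,"ay":0,"az":-0.049},{"x":0,"y":0.24,"z":0,"ax":0,"ay":0,"az":-0.049}]'
python3 -m handwheel '[{"x":0.072,"y":0.206,"z":0,"ax":0,"ay":0,"az":0},{"x":0.072,"y":0.206,"z":0,"ax":0,"ay":0,"az":0},{"x":0.072,"y":0.206,"z":0,"ax":0,"ay":0,"az":0},{"x":0.072,"y":0.206,"z":0,"ax":0,"ay":0,"az":0},{"x":0.072,"y":0.206,"z":0,"ax":0,"ay":0,"az":0},{"x":0.072,"y":0.206,"z":0,"ax":0,"ay":0,"az":0},{"x":0,"y":0,"z":0,"ax":0,"ay":0,"az":0},{"x":0,"y":0,"z":0,"ax":0,"ay":0,"az":0}]'
```

```text
clock: 0.9
position: [425.3, -307.3, 231.1]
ee_rot: [-0.149, 0.989, 0.0, -0.0]
contact_force: [1.7, -1.4, -0.4]
gripper_width: 85.6
grasp_force: 0.0
clock: 1.7
position: [423.9, 76.7, 231.3]
ee_rot: [0.159, 0.987, 0.0, 0.0]
contact_force: [1.2, 0.9, -0.0]
gripper_width: 85.5
grasp_force: 0.0
clock: 2.5
position: [510.5, 322.5, 229.9]
ee_rot: [0.157, 0.988, -0.001, -0.001]
contact_force: [-0.3, -0.5, -0.1]
gripper_width: 85.4
grasp_force: 0.0
```

```bash
python3 -m handwheel '[{"x":0,"y":0,"z":-0.1,"ax":0,"ay":0,"az":0},{"x":0,"y":0,"z":-0.1,"ax":0,"ay":0,"az":0},{"x":0,"y":0,"z":-0.1,"ax":0,"ay":0,"az":0},{"x":0,"y":0,"z":-0.1,"ax":0,"ay":0,"az":0},{"x":0,"y":0,"z":-0.1,"ax":0,"ay":0,"az":0},{"x":0,"y":0,"z":-0.1,"ax":0,"ay":0,"az":0},{"x":0,"y":0,"z":-0.035,"ax":0,"ay":0,"az":0},{"x":0,"y":0,"z":0,"ax":0,"ay":0,"az":0}]'
python3 - <<'E'
from h import *
s=arm.get_image("scene")[:,:,::-1];t=arm.get_image("top")[:,:,::-1]
c=lambda im,u,v,w=80,h=80:cv2.resize(im[v:v+h,u:u+w],(400,400),interpolation=cv2.INTER_CUBIC)
cv2.imwrite("pics/g1.png",np.hstack([c(s,310,120),c(t,120,190)]))
E
```

```text
clock: 3.3
position: [510.4, 320.7, 103.8]
ee_rot: [0.158, 0.987, -0.001, -0.001]
contact_force: [0.0, -0.9, 0.6]
gripper_width: 85.4
grasp_force: 0.0
```

View pics/g1.png

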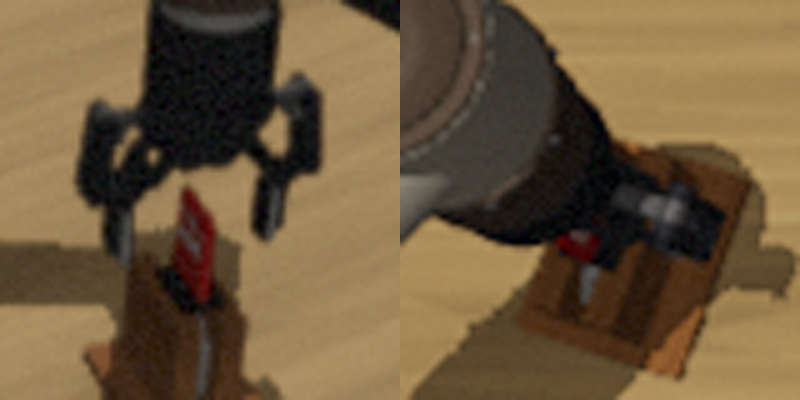

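The plate stands midway between the fingers (scene crop around (195,245)), so I'll close.

```bash
python3 -m handwheel '[{"x":0,"y":0,"z":0,"ax":0,"ay":0,"az":0},{"x":0,"y":0,"z":0,"ax":0,"ay":0,"az":0},{"x":0,"y":0,"z":0,"ax":0,"ay":0,"az":0},{"x":0,"y":0,"z":0,"ax":0,"ay":0,"az":0},{"x":0,"y":0,"z":0,"ax":0,"ay":0,"az":0},{"x":0,"y":0,"z":0,"ax":0,"ay":0,"az":0},{"x":0,"y":0,"z":0,"ax":0,"ay":0,"az":0},{"x":0,"y":0,"z":0,"ax":0,"ay":0,"az":0}]' -1
```

```text
clock: 4.2
position: [511.2, 322.4, 104.4]
ee_rot: [0.157, 0.988, 0.0, 0.0]
contact_force: [-0.4, 1.3, 0.4]
gripper_width: 7.6
grasp_force: 61.2
```

```bash
python3 -m handwheel '[{"x":0,"y":0,"z":0.05,"ax":0,"ay":0,"az":0},{"x":0,"y":0,"z":0.1,"ax":0,"ay":0,"az":0},{"x":0,"y":0,"z":0.1,"ax":0,"ay":0,"az":0},{"x":0,"y":0,"z":0.12,"ax":0,"ay":0,"az":0},{"x":0,"y":0,"z":0.12,"ax":0,"ay":0,"az":0},{"x":0,"y":0,"z":0.12,"ax":0,"ay":0,"az":0},{"x":0,"y":0,"z":0.12,"ax":0,"ay":0,"az":0},{"x":0,"y":0,"z":0.05,"ax":0,"ay":0,"az":0}]'
python3 -m handwheel '[{"x":0,"y":-0.1,"z":0,"ax":0,"ay":0,"az":0},{"x":0,"y":-0.2,"z":0,"ax":0,"ay":0,"az":0},{"x":0,"y":-0.2,"z":0,"ax":0,"ay":0,"az":0.02},{"x":0,"y":-0.2,"z":0,"ax":0,"ay":0,"az":0.02},{"x":0,"y":-0.2,"z":0,"ax":0,"ay":0,"az":0.02},{"x":0,"y":-0.2,"z":0,"ax":0,"ay":0,"az":0.02},{"x":0,"y":-0.2,"z":0,"ax":0,"ay":0,"az":0.02},{"x":0,"y":-0.2,"z":0,"ax":0,"ay":0,"az":0.01}]'
python3 -m handwheel '[{"x":0,"y":-0.2,"z":0,"ax":0,"ay":0,"az":0},{"x":0,"y":-0.2,"z":0,"ax":0,"ay":0,"az":0},{"x":0,"y":-0.2,"z":0,"ax":0,"ay":0,"az":0},{"x":0.02,"y":-0.2,"z":0,"ax":0,"ay":0,"az":0},{"x":0,"y":-0.2,"z":0,"ax":0,"ay":0,"az":0},{"x":0,"y":-0.15,"z":0,"ax":0,"ay":0,"az":0},{"x":0,"y":0,"z":0,"ax":0,"ay":0,"az":0},{"x":0,"y":0,"z":0,"ax":0,"ay":0,"az":0}]'
python3 - <<'E'
from h import *
s=arm.get_image("scene")[:,:,::-1];t=arm.get_image("top")[:,:,::-1]
cv2.imwrite("pics/s2.png",s);cv2.imwrite("pics/t2.png",t)
p=proj(arm.camera_params("scene"),[515,-208,170]);print(p)
u,v=int(p[0]),int(p[1])
cv2.imwrite("pics/e1.png",cv2.resize(s[v-62:v+63,u-75:u+75],(720,600),interpolation=cv2.INTER_CUBIC));print(u-75,v-62)
print(arm.read_state())
E
```

```text
clock: 5.0
position: [511.4, 322.3, 263.0]
ee_rot: [0.157, 0.988, 0.001, 0.001]
contact_force: [-1.1, -0.4, -2.4]
gripper_width: 7.2
grasp_force: 60.8
clock: 5.8
position: [509.2, 19.7, 258.9]
ee_rot: [0.071, 0.997, -0.0, -0.002]
contact_force: [-0.0, -0.0, -3.4]
gripper_width: 7.2
grasp_force: 60.8
clock: 6.6
position: [513.4, -208.5, 258.7]
ee_rot: [0.073, 0.997, 0.0, -0.002]
contact_force: [-0.0, 0.5, -2.5]
gripper_width: 7.7
grasp_force: 60.7
[181.86354948 217.55956984]
106 155
{'clock': 6.7, 'joints': array([-9.13562523e-02,  2.46290302e-01, -1.20205284e-01, -5.87684309e-04,
       -1.20617749e+00, -1.62227490e+00]), 'joint_vel': array([ 0.0171692 , -0.00467034,  0.0100918 ,  0.00435963,  0.0003824 ,
       -0.00039669]), 'joint_efforts': array([-4.84173540e-01, -3.32629824e+01,  1.98801219e+01,  4.59259897e+00,
       -1.98835175e-02,  1.20965535e-05]), 'position': array([ 514.14501189, -207.40647528,  259.51589045]), 'ee_rot': array([ 7.14614553e-02,  9.97442883e-01,  2.93080797e-04, -9.32718509e-04]), 'contact_force': array([ 0.33842261,  0.44245241, -2.23002547]), 'wrist_torque': array([ 0.06000823, -0.02743492, -0.03570835]), 'grasp_force': 60.669511556625366, 'gripper_width': 7.208314151414443}
```

View pics/e1.png

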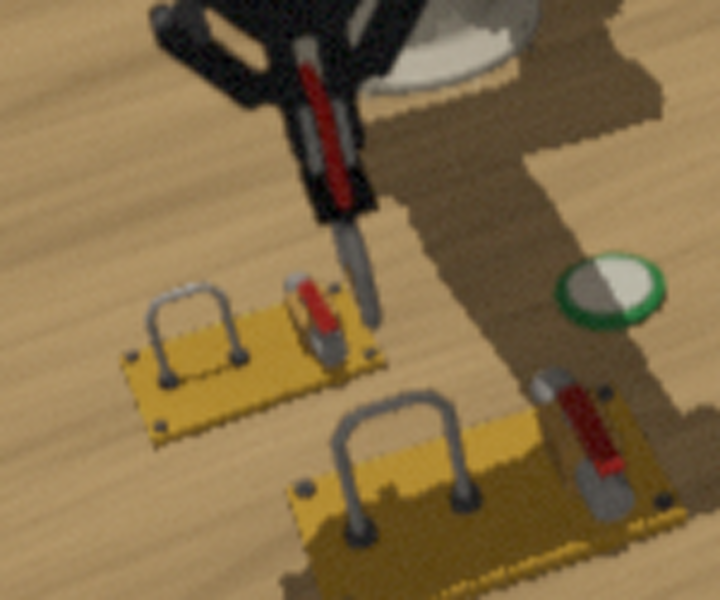

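The tag is edge-on to the scene camera, with its shoulder at crop (345,205), the hook's near end at crop (375,320) and the large eye below. I'll turn it 90° to see the hook face-on and measure E, the hook's direction and its offset in the grip.

```bash
python3 -m handwheel '[{"x":0,"y":0,"z":0,"ax":0,"ay":0,"az":0.08},{"x":0,"y":0,"z":0,"ax":0,"ay":0,"az":0.08},{"x":0,"y":0,"z":0,"ax":0,"ay":0,"az":0.08},{"x":0,"y":0,"z":0,"ax":0,"ay":0,"az":0.08},{"x":0,"y":0,"z":0,"ax":0,"ay":0,"az":0.08},{"x":0,"y":0,"z":0,"ax":0,"ay":0,"az":0.08},{"x":0,"y":0,"z":0,"ax":0,"ay":0,"az":0.08},{"x":0,"y":0,"z":0,"ax":0,"ay":0,"az":0.08}]'
python3 -m handwheel '[{"x":0,"y":0,"z":0,"ax":0,"ay":0,"az":0.08},{"x":0,"y":0,"z":0,"ax":0,"ay":0,"az":0.08},{"x":0,"y":0,"z":0,"ax":0,"ay":0,"az":0.08},{"x":0,"y":0,"z":0,"ax":0,"ay":0,"az":0.08},{"x":0,"y":0,"z":0,"ax":0,"ay":0,"az":0.04},{"x":0,"y":0,"z":0,"ax":0,"ay":0,"az":0},{"x":0,"y":0,"z":0,"ax":0,"ay":0,"az":0},{"x":0,"y":0,"z":0,"ax":0,"ay":0,"az":0}]'
python3 - <<'E'
from h import *
st=arm.read_state();print(st["position"],st["ee_rot"])
s=arm.get_image("scene");cv2.imwrite("pics/s3.png",s[:,:,::-1])
p=st["position"];Rm=R.from_quat(st["ee_rot"]);P=arm.camera_params("scene")
# rectify tag plane: pixel -> (tool x, up) at 0.25 mm/px, origin TCP
H,_=cv2.findHomography(np.float32([proj(P,p+Rm.apply([a,0,-b])) for a,b in((-70,60),(70,60),(70,-120),(-70,-120))]),np.float32([(0,0),(560,0),(560,720),(0,720)]))
w=cv2.warpPerspective(s,H,(560,720));w=w[120:]
cv2.imwrite("pics/face.png",w[:,:,::-1]); print(Rm.as_matrix()[:,0])
E
```

```text
clock: 7.5
position: [514.8, -206.5, 260.2]
ee_rot: [-0.421, 0.907, 0.0, -0.0]
contact_force: [-0.8, -0.6, -2.0]
gripper_width: 7.2
grasp_force: 60.7
clock: 8.3
position: [515.0, -207.4, 260.3]
ee_rot: [-0.655, 0.756, 0.0, 0.0]
contact_force: [-0.7, 0.5, -2.4]
gripper_width: 7.2
grasp_force: 60.7
[ 514.97040388 -207.38089017  260.33093273] [-6.54682176e-01  7.55904258e-01  4.92212955e-05  4.80395598e-06]
[-1.42782498e-01 -9.89754087e-01 -7.17112712e-05]
```

View pics/face.png

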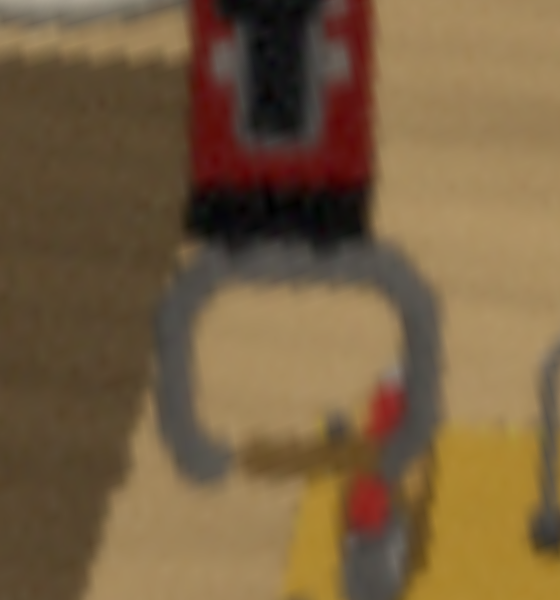

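The view shows the gate at row 453 with the nose on the left, at tool −x. The gate axis is therefore about 83.5 mm below the TCP, so E≈9.5 mm, and the plate is within 0.5 mm of the TCP. I'll turn it back and come down to just above the bar.

```bash
python3 -m handwheel '[{"x":0,"y":0,"z":0,"ax":0,"ay":0,"az":-0.08},{"x":0,"y":0,"z":0,"ax":0,"ay":0,"az":-0.08},{"x":0,"y":0,"z":0,"ax":0,"ay":0,"az":-0.08},{"x":0,"y":0,"z":0,"ax":0,"ay":0,"az":-0.08},{"x":0,"y":0,"z":0,"ax":0,"ay":0,"az":-0.08},{"x":0,"y":0,"z":0,"ax":0,"ay":0,"az":-0.08},{"x":0,"y":0,"z":0,"ax":0,"ay":0,"az":-0.08},{"x":0,"y":0,"z":0,"ax":0,"ay":0,"az":-0.08}]'
python3 -m handwheel '[{"x":0,"y":0,"z":0,"ax":0,"ay":0,"az":-0.08},{"x":0,"y":0,"z":0,"ax":0,"ay":0,"az":-0.08},{"x":0,"y":0,"z":0,"ax":0,"ay":0,"az":-0.08},{"x":0,"y":0,"z":-0.05,"ax":0,"ay":0,"az":-0.08},{"x":0,"y":0,"z":-0.075,"ax":0,"ay":0,"az":-0.04},{"x":0,"y":0,"z":-0.1,"ax":0,"ay":0,"az":0},{"x":0,"y":0,"z":-0.05,"ax":0,"ay":0,"az":0},{"x":0,"y":0,"z":0,"ax":0,"ay":0,"az":0}]'
python3 -m handwheel '[{"x":0,"y":0,"z":-0.025,"ax":0,"ay":0,"az":0},{"x":0,"y":0,"z":0,"ax":0,"ay":0,"az":0},{"x":0,"y":0,"z":0,"ax":0,"ay":0,"az":0},{"x":0,"y":0,"z":0,"ax":0,"ay":0,"az":0},{"x":0,"y":0,"z":0,"ax":0,"ay":0,"az":0},{"x":0,"y":0,"z":0,"ax":0,"ay":0,"az":0},{"x":0,"y":0,"z":0,"ax":0,"ay":0,"az":0},{"x":0,"y":0,"z":0,"ax":0,"ay":0,"az":0}]'
python3 - <<'E'
from h import *
s=arm.get_image("scene")[:,:,::-1];t=arm.get_image("top")[:,:,::-1]
P=arm.camera_params("scene");T=arm.camera_params("top")
c=lambda im,p,w=64,h=96:cv2.resize(im[int(p[1])-h//2:int(p[1])+h//2,int(p[0])-w//2:int(p[0])+w//2],(400,600),interpolation=cv2.INTER_CUBIC)
ps=proj(P,[515,-208,120]);pt=proj(T,[515,-208,120]);print(ps,pt)
cv2.imwrite("pics/e2.png",np.hstack([c(s,ps),c(t,pt)]))
st=arm.read_state();p=st["position"];Rm=R.from_quat(st["ee_rot"]);print(p,st["ee_rot"])
# predicted near-end hook pixel & bar, in crop coords
for n,q in dict(noseBottom=p+Rm.apply([-31.6,0,90]),gatemid=p+Rm.apply([0.4,0,87.5]),bartop=[515.3,-208,104]).items(): print(n,(proj(P,q)-ps.astype(int)+[32,48])*6.25)
E
```

```text
clock: 9.15
position: [515.0, -207.9, 260.3]
ee_rot: [-0.207, 0.978, 0.0, -0.0]
contact_force: [1.4, -0.3, -2.2]
gripper_width: 7.1
grasp_force: 60.7
clock: 9.95
position: [514.0, -207.7, 203.7]
ee_rot: [0.072, 0.997, 0.0, -0.002]
contact_force: [-0.5, 0.1, -2.6]
gripper_width: 7.3
grasp_force: 60.6
clock: 10.75
position: [515.0, -207.9, 200.3]
ee_rot: [0.072, 0.997, -0.0, 0.0]
contact_force: [0.8, 0.4, -2.2]
gripper_width: 7.3
grasp_force: 60.7
[185.32749808 232.7996787 ] [379.54674842 227.26194223]
[ 514.98302612 -207.90139062  200.29853753] [ 7.15125006e-02  9.97439703e-01 -6.18441265e-06 -3.67346009e-05]
noseBottom [225.14231691 371.68440837]
gatemid [205.02878455 317.5048629 ]
bartop [208.97162957 334.66722303]
```

View pics/e2.png

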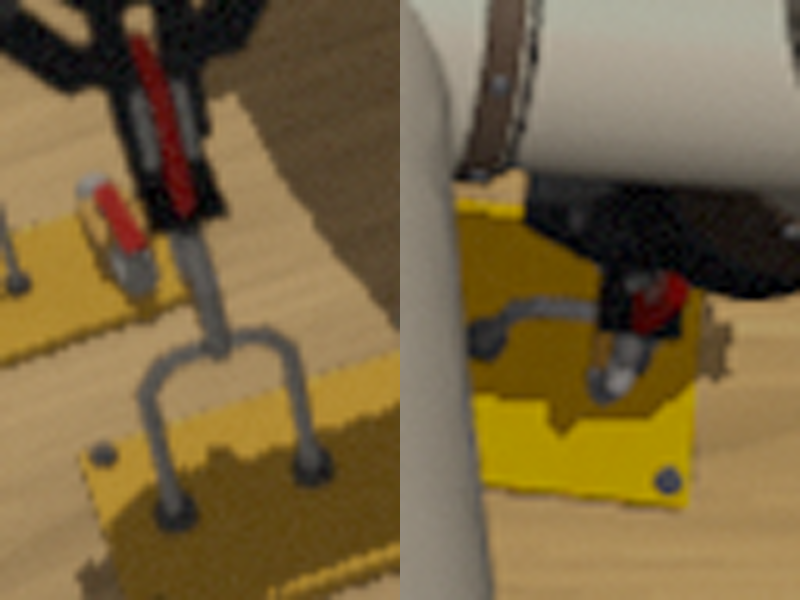

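The hook hangs above the middle of the bow: the nose is at scene crop (220,350) and the legs are at 145 and 300. In the top crop the gate crosses the bar's line. I'll press down slowly, watching the force (about −2.3 N with the tag hanging free).

```bash
python3 -m handwheel '[{"x":0,"y":0,"z":-0.0075,"ax":0,"ay":0,"az":0},{"x":0,"y":0,"z":-0.0075,"ax":0,"ay":0,"az":0},{"x":0,"y":0,"z":-0.0075,"ax":0,"ay":0,"az":0},{"x":0,"y":0,"z":-0.0075,"ax":0,"ay":0,"az":0},{"x":0,"y":0,"z":-0.0075,"ax":0,"ay":0,"az":0},{"x":0,"y":0,"z":-0.0075,"ax":0,"ay":0,"az":0},{"x":0,"y":0,"z":-0.0075,"ax":0,"ay":0,"az":0},{"x":0,"y":0,"z":-0.0075,"ax":0,"ay":0,"az":0}]'
python3 -m handwheel '[{"x":0,"y":0,"z":-0.005,"ax":0,"ay":0,"az":0},{"x":0,"y":0,"z":-0.005,"ax":0,"ay":0,"az":0},{"x":0,"y":0,"z":-0.005,"ax":0,"ay":0,"az":0},{"x":0,"y":0,"z":-0.005,"ax":0,"ay":0,"az":0},{"x":0,"y":0,"z":0,"ax":0,"ay":0,"az":0},{"x":0,"y":0,"z":0,"ax":0,"ay":0,"az":0},{"x":0,"y":0,"z":0,"ax":0,"ay":0,"az":0},{"x":0,"y":0,"z":0,"ax":0,"ay":0,"az":0}]'
```

```text
clock: 11.65
position: [515.0, -208.0, 188.8]
ee_rot: [0.071, 0.997, -0.0, 0.0]
contact_force: [-1.4, -0.1, 1.3]
gripper_width: 7.5
grasp_force: 61.3
clock: 12.45
position: [515.1, -207.9, 184.4]
ee_rot: [0.072, 0.997, -0.0, 0.0]
contact_force: [-1.3, 0.6, 1.5]
gripper_width: 7.2
grasp_force: 61.3
```

Contact came at about 190 mm as predicted, and about 4 N on the sprung gate isn't climbing, so it is the gate. I'll carry on.

```bash
python3 -m handwheel '[{"x":0,"y":0,"z":-0.0075,"ax":0,"ay":0,"az":0},{"x":0,"y":0,"z":-0.0075,"ax":0,"ay":0,"az":0},{"x":0,"y":0,"z":-0.0075,"ax":0,"ay":0,"az":0},{"x":0,"y":0,"z":-0.0075,"ax":0,"ay":0,"az":0},{"x":0,"y":0,"z":-0.0075,"ax":0,"ay":0,"az":0},{"x":0,"y":0,"z":-0.0075,"ax":0,"ay":0,"az":0},{"x":0,"y":0,"z":-0.0075,"ax":0,"ay":0,"az":0},{"x":0,"y":0,"z":-0.0075,"ax":0,"ay":0,"az":0}]'
python3 -m handwheel '[{"x":0,"y":0,"z":-0.0075,"ax":0,"ay":0,"az":0},{"x":0,"y":0,"z":-0.0075,"ax":0,"ay":0,"az":0},{"x":0,"y":0,"z":-0.0075,"ax":0,"ay":0,"az":0},{"x":0,"y":0,"z":-0.0075,"ax":0,"ay":0,"az":0},{"x":0,"y":0,"z":-0.0075,"ax":0,"ay":0,"az":0},{"x":0,"y":0,"z":-0.0075,"ax":0,"ay":0,"az":0},{"x":0,"y":0,"z":-0.0075,"ax":0,"ay":0,"az":0},{"x":0,"y":0,"z":-0.0075,"ax":0,"ay":0,"az":0}]'
```

```text
clock: 13.25
position: [514.7, -207.9, 172.1]
ee_rot: [0.072, 0.997, 0.0, -0.0]
contact_force: [1.0, 0.8, 2.9]
gripper_width: 7.4
grasp_force: 61.5
clock: 14.05
position: [513.6, -207.6, 159.3]
ee_rot: [0.072, 0.997, 0.0, -0.002]
contact_force: [-4.1, 0.7, 0.4]
gripper_width: 7.2
grasp_force: 61.2
```

```bash
python3 -m handwheel '[{"x":0,"y":0,"z":-0.007,"ax":0,"ay":0,"az":0},{"x":0,"y":0,"z":-0.007,"ax":0,"ay":0,"az":0},{"x":0,"y":0,"z":-0.007,"ax":0,"ay":0,"az":0},{"x":0,"y":0,"z":-0.007,"ax":0,"ay":0,"az":0},{"x":0,"y":0,"z":-0.007,"ax":0,"ay":0,"az":0},{"x":0,"y":0,"z":-0.007,"ax":0,"ay":0,"az":0},{"x":0,"y":0,"z":-0.007,"ax":0,"ay":0,"az":0},{"x":0,"y":0,"z":0,"ax":0,"ay":0,"az":0}]'
```

```text
clock: 14.85
position: [515.0, -207.8, 150.3]
ee_rot: [0.072, 0.997, 0.0, -0.0]
contact_force: [0.6, 0.3, -2.3]
gripper_width: 7.5
grasp_force: 60.7
```

The force fell back to the free-hanging value, so the gate has slipped past. I'll raise it to feel the bar.

```bash
python3 -m handwheel '[{"x":0,"y":0,"z":0,"ax":0,"ay":0,"az":0},{"x":0,"y":0,"z":0.015,"ax":0,"ay":0,"az":0},{"x":0,"y":0,"z":0.02,"ax":0,"ay":0,"az":0},{"x":0,"y":0,"z":0.02,"ax":0,"ay":0,"az":0},{"x":0,"y":0,"z":0.02,"ax":0,"ay":0,"az":0},{"x":0,"y":0,"z":0.015,"ax":0,"ay":0,"az":0},{"x":0,"y":0,"z":0,"ax":0,"ay":0,"az":0},{"x":0,"y":0,"z":0,"ax":0,"ay":0,"az":0}]'
python3 -m handwheel '[{"x":0,"y":0,"z":0.0025,"ax":0,"ay":0,"az":0},{"x":0,"y":0,"z":0,"ax":0,"ay":0,"az":0},{"x":0,"y":0,"z":0.0025,"ax":0,"ay":0,"az":0},{"x":0,"y":0,"z":0,"ax":0,"ay":0,"az":0},{"x":0,"y":0,"z":0.0025,"ax":0,"ay":0,"az":0},{"x":0,"y":0,"z":0,"ax":0,"ay":0,"az":0},{"x":0,"y":0,"z":0,"ax":0,"ay":0,"az":0},{"x":0,"y":0,"z":0,"ax":0,"ay":0,"az":0}]'
```

```text
clock: 15.65
position: [514.9, -207.9, 168.6]
ee_rot: [0.072, 0.997, 0.0, 0.0]
contact_force: [-0.0, 0.7, -2.1]
gripper_width: 6.9
grasp_force: 60.7
clock: 16.45
position: [515.0, -207.9, 170.0]
ee_rot: [0.072, 0.997, 0.0, -0.0]
contact_force: [0.3, 0.5, -3.1]
gripper_width: 7.2
grasp_force: 60.7
```

```bash
python3 -m handwheel '[{"x":0,"y":0,"z":0.0025,"ax":0,"ay":0,"az":0},{"x":0,"y":0,"z":0,"ax":0,"ay":0,"az":0},{"x":0,"y":0,"z":0.0025,"ax":0,"ay":0,"az":0},{"x":0,"y":0,"z":0,"ax":0,"ay":0,"az":0},{"x":0,"y":0,"z":0,"ax":0,"ay":0,"az":0},{"x":0,"y":0,"z":0,"ax":0,"ay":0,"az":0},{"x":0,"y":0,"z":0,"ax":0,"ay":0,"az":0},{"x":0,"y":0,"z":0,"ax":0,"ay":0,"az":0}]'
```

```text
clock: 17.25
position: [515.0, -207.9, 171.0]
ee_rot: [0.072, 0.997, 0.0, 0.0]
contact_force: [0.3, 0.3, -2.2]
gripper_width: 7.3
grasp_force: 60.7
```

```bash
python3 -m handwheel '[{"x":0,"y":0,"z":0.0025,"ax":0,"ay":0,"az":0},{"x":0,"y":0,"z":0,"ax":0,"ay":0,"az":0},{"x":0,"y":0,"z":0,"ax":0,"ay":0,"az":0},{"x":0,"y":0,"z":0.0025,"ax":0,"ay":0,"az":0},{"x":0,"y":0,"z":0,"ax":0,"ay":0,"az":0},{"x":0,"y":0,"z":0,"ax":0,"ay":0,"az":0},{"x":0,"y":0,"z":0,"ax":0,"ay":0,"az":0},{"x":0,"y":0,"z":0,"ax":0,"ay":0,"az":0}]'
```

```text
clock: 18.05
position: [515.0, -207.9, 172.0]
ee_rot: [0.072, 0.997, 0.0, -0.0]
contact_force: [0.4, 0.5, -2.5]
gripper_width: 7.1
grasp_force: 60.7
```

```bash
python3 -m handwheel '[{"x":0,"y":0,"z":0.0025,"ax":0,"ay":0,"az":0},{"x":0,"y":0,"z":0,"ax":0,"ay":0,"az":0},{"x":0,"y":0,"z":0,"ax":0,"ay":0,"az":0},{"x":0,"y":0,"z":0.0025,"ax":0,"ay":0,"az":0},{"x":0,"y":0,"z":0,"ax":0,"ay":0,"az":0},{"x":0,"y":0,"z":0,"ax":0,"ay":0,"az":0},{"x":0,"y":0,"z":0,"ax":0,"ay":0,"az":0},{"x":0,"y":0,"z":0,"ax":0,"ay":0,"az":0}]'
```

```text
clock: 18.85
position: [515.0, -207.9, 173.0]
ee_rot: [0.072, 0.997, 0.0, -0.0]
contact_force: [0.8, 0.8, -2.6]
gripper_width: 7.1
grasp_force: 60.7
```

```bash
python3 -m handwheel '[{"x":0,"y":0,"z":0.0025,"ax":0,"ay":0,"az":0},{"x":0,"y":0,"z":0,"ax":0,"ay":0,"az":0},{"x":0,"y":0,"z":0,"ax":0,"ay":0,"az":0},{"x":0,"y":0,"z":0,"ax":0,"ay":0,"az":0},{"x":0,"y":0,"z":0,"ax":0,"ay":0,"az":0},{"x":0,"y":0,"z":0,"ax":0,"ay":0,"az":0},{"x":0,"y":0,"z":0,"ax":0,"ay":0,"az":0},{"x":0,"y":0,"z":0,"ax":0,"ay":0,"az":0}]'
```

```text
clock: 19.65
position: [515.0, -207.9, 173.5]
ee_rot: [0.072, 0.997, 0.0, -0.0]
contact_force: [0.3, -0.3, -1.9]
gripper_width: 7.2
grasp_force: 60.7
```

```bash
python3 -m handwheel '[{"x":0,"y":0,"z":0.0025,"ax":0,"ay":0,"az":0},{"x":0,"y":0,"z":0,"ax":0,"ay":0,"az":0},{"x":0,"y":0,"z":0,"ax":0,"ay":0,"az":0},{"x":0,"y":0,"z":0,"ax":0,"ay":0,"az":0},{"x":0,"y":0,"z":0,"ax":0,"ay":0,"az":0},{"x":0,"y":0,"z":0,"ax":0,"ay":0,"az":0},{"x":0,"y":0,"z":0,"ax":0,"ay":0,"az":0},{"x":0,"y":0,"z":0,"ax":0,"ay":0,"az":0}]'
```

```text
clock: 20.45
position: [515.0, -207.9, 174.0]
ee_rot: [0.072, 0.997, 0.0, 0.0]
contact_force: [0.1, 0.1, -2.3]
gripper_width: 7.3
grasp_force: 60.7
```

```bash
python3 -m handwheel '[{"x":0,"y":0,"z":0.0025,"ax":0,"ay":0,"az":0},{"x":0,"y":0,"z":0,"ax":0,"ay":0,"az":0},{"x":0,"y":0,"z":0,"ax":0,"ay":0,"az":0},{"x":0,"y":0,"z":0,"ax":0,"ay":0,"az":0},{"x":0,"y":0,"z":0,"ax":0,"ay":0,"az":0},{"x":0,"y":0,"z":0,"ax":0,"ay":0,"az":0},{"x":0,"y":0,"z":0,"ax":0,"ay":0,"az":0},{"x":0,"y":0,"z":0,"ax":0,"ay":0,"az":0}]'
```

```text
clock: 21.25
position: [515.0, -207.9, 174.5]
ee_rot: [0.072, 0.997, -0.0, -0.0]
contact_force: [-0.4, 0.5, -1.5]
gripper_width: 7.1
grasp_force: 60.7
```

```bash
python3 -m handwheel '[{"x":0,"y":0,"z":0.0025,"ax":0,"ay":0,"az":0},{"x":0,"y":0,"z":0,"ax":0,"ay":0,"az":0},{"x":0,"y":0,"z":0,"ax":0,"ay":0,"az":0},{"x":0,"y":0,"z":0,"ax":0,"ay":0,"az":0},{"x":0,"y":0,"z":0,"ax":0,"ay":0,"az":0},{"x":0,"y":0,"z":0,"ax":0,"ay":0,"az":0},{"x":0,"y":0,"z":0,"ax":0,"ay":0,"az":0},{"x":0,"y":0,"z":0,"ax":0,"ay":0,"az":0}]'
```

```text
clock: 22.05
position: [515.0, -207.9, 175.0]
ee_rot: [0.072, 0.997, -0.0, 0.0]
contact_force: [-0.0, 0.5, -2.5]
gripper_width: 7.3
grasp_force: 60.7
```

```bash
python3 -m handwheel '[{"x":0,"y":0,"z":0.0025,"ax":0,"ay":0,"az":0},{"x":0,"y":0,"z":0,"ax":0,"ay":0,"az":0},{"x":0,"y":0,"z":0,"ax":0,"ay":0,"az":0},{"x":0,"y":0,"z":0,"ax":0,"ay":0,"az":0},{"x":0,"y":0,"z":0,"ax":0,"ay":0,"az":0},{"x":0,"y":0,"z":0,"ax":0,"ay":0,"az":0},{"x":0,"y":0,"z":0,"ax":0,"ay":0,"az":0},{"x":0,"y":0,"z":0,"ax":0,"ay":0,"az":0}]'
```

```text
clock: 22.85
position: [515.0, -207.9, 175.5]
ee_rot: [0.072, 0.997, 0.0, 0.0]
contact_force: [-0.0, 0.3, -2.9]
gripper_width: 7.1
grasp_force: 60.7
```

```bash
python3 -m handwheel '[{"x":0,"y":0,"z":0.0025,"ax":0,"ay":0,"az":0},{"x":0,"y":0,"z":0,"ax":0,"ay":0,"az":0},{"x":0,"y":0,"z":0,"ax":0,"ay":0,"az":0},{"x":0,"y":0,"z":0,"ax":0,"ay":0,"az":0},{"x":0,"y":0,"z":0,"ax":0,"ay":0,"az":0},{"x":0,"y":0,"z":0,"ax":0,"ay":0,"az":0},{"x":0,"y":0,"z":0,"ax":0,"ay":0,"az":0},{"x":0,"y":0,"z":0,"ax":0,"ay":0,"az":0}]'
```

```text
clock: 23.65
position: [515.0, -207.9, 176.0]
ee_rot: [0.072, 0.997, 0.0, -0.0]
contact_force: [-0.1, 0.0, -3.0]
gripper_width: 7.3
grasp_force: 60.7
```

```bash
python3 - <<'E'
from h import *
s=arm.get_image("scene")[:,:,::-1];t=arm.get_image("top")[:,:,::-1]
P=arm.camera_params("scene");T=arm.camera_params("top")
c=lambda im,p,w=64,h=96:cv2.resize(im[int(p[1])-h//2:int(p[1])+h//2,int(p[0])-w//2:int(p[0])+w//2],(400,600),interpolation=cv2.INTER_CUBIC)
cv2.imwrite("pics/e3.png",np.hstack([c(s,proj(P,[515,-208,120])),c(t,proj(T,[515,-208,120]))]))
E
```

```text
(no output)
```

View pics/e3.png

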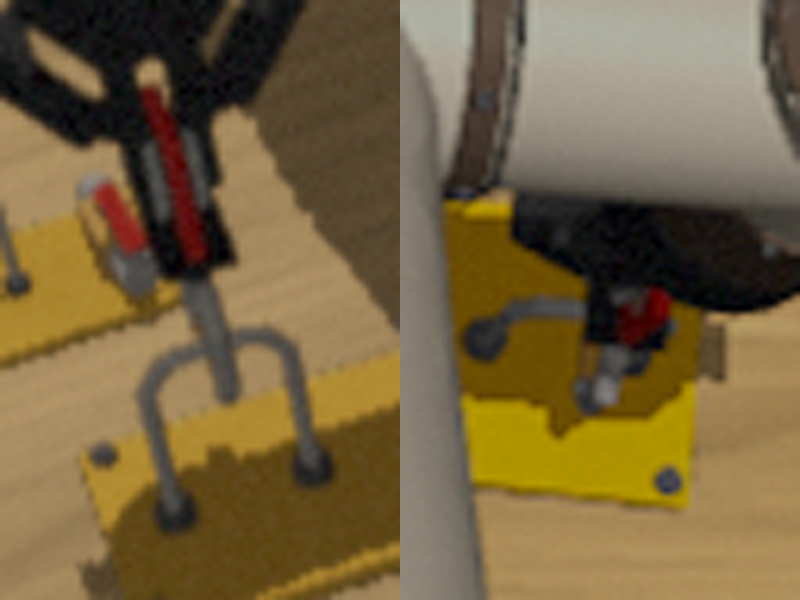

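The nose now hangs in front of and below the bar (scene crop (228,390)), so the bar is inside the hook. I'll keep easing up to the gate.

```bash
python3 -m handwheel '[{"x":0,"y":0,"z":0.0025,"ax":0,"ay":0,"az":0},{"x":0,"y":0,"z":0,"ax":0,"ay":0,"az":0},{"x":0,"y":0,"z":0,"ax":0,"ay":0,"az":0},{"x":0,"y":0,"z":0,"ax":0,"ay":0,"az":0},{"x":0,"y":0,"z":0,"ax":0,"ay":0,"az":0},{"x":0,"y":0,"z":0,"ax":0,"ay":0,"az":0},{"x":0,"y":0,"z":0,"ax":0,"ay":0,"az":0},{"x":0,"y":0,"z":0,"ax":0,"ay":0,"az":0}]'
```

```text
clock: 24.55
position: [515.0, -207.9, 176.5]
ee_rot: [0.072, 0.997, 0.0, 0.0]
contact_force: [0.8, 0.2, -2.1]
gripper_width: 7.4
grasp_force: 60.7
```

```bash
python3 -m handwheel '[{"x":0,"y":0,"z":0.002,"ax":0,"ay":0,"az":0},{"x":0,"y":0,"z":0,"ax":0,"ay":0,"az":0},{"x":0,"y":0,"z":0,"ax":0,"ay":0,"az":0},{"x":0,"y":0,"z":0,"ax":0,"ay":0,"az":0},{"x":0,"y":0,"z":0,"ax":0,"ay":0,"az":0},{"x":0,"y":0,"z":0,"ax":0,"ay":0,"az":0},{"x":0,"y":0,"z":0,"ax":0,"ay":0,"az":0},{"x":0,"y":0,"z":0,"ax":0,"ay":0,"az":0}]'
```

```text
clock: 25.35
position: [514.9, -207.9, 176.8]
ee_rot: [0.072, 0.997, 0.0, -0.0]
contact_force: [-0.2, -0.1, -3.6]
gripper_width: 7.5
grasp_force: 60.6
```

```bash
python3 -m handwheel '[{"x":0,"y":0,"z":0.001,"ax":0,"ay":0,"az":0},{"x":0,"y":0,"z":0,"ax":0,"ay":0,"az":0},{"x":0,"y":0,"z":0,"ax":0,"ay":0,"az":0},{"x":0,"y":0,"z":0,"ax":0,"ay":0,"az":0},{"x":0,"y":0,"z":0,"ax":0,"ay":0,"az":0},{"x":0,"y":0,"z":0,"ax":0,"ay":0,"az":0},{"x":0,"y":0,"z":0,"ax":0,"ay":0,"az":0},{"x":0,"y":0,"z":0,"ax":0,"ay":0,"az":0}]'
```

```text
clock: 26.15
position: [514.9, -207.8, 177.0]
ee_rot: [0.072, 0.997, 0.0, -0.0]
contact_force: [1.2, 0.2, -6.4]
gripper_width: 7.3
grasp_force: 60.3
```

```bash
python3 -m handwheel '[{"x":0,"y":0,"z":0.0007,"ax":0,"ay":0,"az":0},{"x":0,"y":0,"z":0,"ax":0,"ay":0,"az":0},{"x":0,"y":0,"z":0,"ax":0,"ay":0,"az":0},{"x":0,"y":0,"z":0,"ax":0,"ay":0,"az":0},{"x":0,"y":0,"z":0,"ax":0,"ay":0,"az":0},{"x":0,"y":0,"z":0,"ax":0,"ay":0,"az":0},{"x":0,"y":0,"z":0,"ax":0,"ay":0,"az":0},{"x":0,"y":0,"z":0,"ax":0,"ay":0,"az":0}]'
```

```text
clock: 26.95
position: [514.9, -207.9, 177.1]
ee_rot: [0.072, 0.997, 0.0, -0.0]
contact_force: [-0.6, 0.4, -7.8]
gripper_width: 7.0
grasp_force: 60.0
```

```bash
python3 -m handwheel '[{"x":0,"y":0,"z":0.0002,"ax":0,"ay":0,"az":0},{"x":0,"y":0,"z":0,"ax":0,"ay":0,"az":0},{"x":0,"y":0,"z":0,"ax":0,"ay":0,"az":0},{"x":0,"y":0,"z":0,"ax":0,"ay":0,"az":0},{"x":0,"y":0,"z":0,"ax":0,"ay":0,"az":0},{"x":0,"y":0,"z":0,"ax":0,"ay":0,"az":0},{"x":0,"y":0,"z":0,"ax":0,"ay":0,"az":0},{"x":0,"y":0,"z":0,"ax":0,"ay":0,"az":0}]'
```

```text
clock: 27.75
position: [514.9, -207.9, 177.2]
ee_rot: [0.072, 0.997, 0.0, -0.0]
contact_force: [0.6, 0.7, -9.4]
gripper_width: 7.6
grasp_force: 59.9
```

The tug is at about 6–7 N and held for over a second. Now I'll ease down; the spine should meet the bar at TCP z≈145.

```bash
python3 -m handwheel '[{"x":0,"y":0,"z":-0.01,"ax":0,"ay":0,"az":0},{"x":0,"y":0,"z":-0.02,"ax":0,"ay":0,"az":0},{"x":0,"y":0,"z":-0.03,"ax":0,"ay":0,"az":0},{"x":0,"y":0,"z":-0.03,"ax":0,"ay":0,"az":0},{"x":0,"y":0,"z":-0.03,"ax":0,"ay":0,"az":0},{"x":0,"y":0,"z":-0.02,"ax":0,"ay":0,"az":0},{"x":0,"y":0,"z":-0.005,"ax":0,"ay":0,"az":0},{"x":0,"y":0,"z":0,"ax":0,"ay":0,"az":0}]'
python3 -m handwheel '[{"x":0,"y":0,"z":-0.0025,"ax":0,"ay":0,"az":0},{"x":0,"y":0,"z":0,"ax":0,"ay":0,"az":0},{"x":0,"y":0,"z":-0.0025,"ax":0,"ay":0,"az":0},{"x":0,"y":0,"z":0,"ax":0,"ay":0,"az":0},{"x":0,"y":0,"z":0,"ax":0,"ay":0,"az":0},{"x":0,"y":0,"z":0,"ax":0,"ay":0,"az":0},{"x":0,"y":0,"z":0,"ax":0,"ay":0,"az":0},{"x":0,"y":0,"z":0,"ax":0,"ay":0,"az":0}]'
```

```text
clock: 28.55
position: [515.0, -207.9, 148.1]
ee_rot: [0.071, 0.997, -0.0, -0.0]
contact_force: [0.1, 0.5, -2.7]
gripper_width: 7.5
grasp_force: 60.7
clock: 29.35
position: [515.0, -207.9, 147.3]
ee_rot: [0.072, 0.997, -0.0, 0.0]
contact_force: [0.4, -0.5, -2.3]
gripper_width: 7.5
grasp_force: 60.7
```

```bash
python3 -m handwheel '[{"x":0,"y":0,"z":-0.0025,"ax":0,"ay":0,"az":0},{"x":0,"y":0,"z":0,"ax":0,"ay":0,"az":0},{"x":0,"y":0,"z":0,"ax":0,"ay":0,"az":0},{"x":0,"y":0,"z":0,"ax":0,"ay":0,"az":0},{"x":0,"y":0,"z":0,"ax":0,"ay":0,"az":0},{"x":0,"y":0,"z":0,"ax":0,"ay":0,"az":0},{"x":0,"y":0,"z":0,"ax":0,"ay":0,"az":0},{"x":0,"y":0,"z":0,"ax":0,"ay":0,"az":0}]'
```

```text
clock: 30.15
position: [515.0, -207.9, 146.8]
ee_rot: [0.072, 0.997, -0.0, -0.0]
contact_force: [0.4, 0.1, -3.3]
gripper_width: 7.4
grasp_force: 60.7
```

```bash
python3 -m handwheel '[{"x":0,"y":0,"z":-0.0025,"ax":0,"ay":0,"az":0},{"x":0,"y":0,"z":0,"ax":0,"ay":0,"az":0},{"x":0,"y":0,"z":0,"ax":0,"ay":0,"az":0},{"x":0,"y":0,"z":-0.0025,"ax":0,"ay":0,"az":0},{"x":0,"y":0,"z":0,"ax":0,"ay":0,"az":0},{"x":0,"y":0,"z":0,"ax":0,"ay":0,"az":0},{"x":0,"y":0,"z":0,"ax":0,"ay":0,"az":0},{"x":0,"y":0,"z":0,"ax":0,"ay":0,"az":0}]'
```

```text
clock: 30.95
position: [515.0, -207.9, 145.8]
ee_rot: [0.072, 0.997, 0.0, 0.0]
contact_force: [0.0, 0.1, -3.3]
gripper_width: 7.3
grasp_force: 60.7
```

```bash
python3 -m handwheel '[{"x":0,"y":0,"z":-0.0015,"ax":0,"ay":0,"az":0},{"x":0,"y":0,"z":0,"ax":0,"ay":0,"az":0},{"x":0,"y":0,"z":0,"ax":0,"ay":0,"az":0},{"x":0,"y":0,"z":0,"ax":0,"ay":0,"az":0},{"x":0,"y":0,"z":0,"ax":0,"ay":0,"az":0},{"x":0,"y":0,"z":0,"ax":0,"ay":0,"az":0},{"x":0,"y":0,"z":0,"ax":0,"ay":0,"az":0},{"x":0,"y":0,"z":0,"ax":0,"ay":0,"az":0}]'
```

```text
clock: 31.75
position: [515.0, -207.9, 145.5]
ee_rot: [0.071, 0.997, -0.0, 0.0]
contact_force: [-0.5, 0.3, -2.6]
gripper_width: 7.4
grasp_force: 60.7
```

```bash
python3 -m handwheel '[{"x":0,"y":0,"z":-0.002,"ax":0,"ay":0,"az":0},{"x":0,"y":0,"z":0,"ax":0,"ay":0,"az":0},{"x":0,"y":0,"z":0,"ax":0,"ay":0,"az":0},{"x":0,"y":0,"z":0,"ax":0,"ay":0,"az":0},{"x":0,"y":0,"z":0,"ax":0,"ay":0,"az":0},{"x":0,"y":0,"z":0,"ax":0,"ay":0,"az":0},{"x":0,"y":0,"z":0,"ax":0,"ay":0,"az":0},{"x":0,"y":0,"z":0,"ax":0,"ay":0,"az":0}]'
```

```text
clock: 32.55
position: [515.0, -207.9, 145.1]
ee_rot: [0.072, 0.997, 0.0, -0.0]
contact_force: [0.3, -0.3, -2.4]
gripper_width: 7.1
grasp_force: 60.7
```

```bash
python3 -m handwheel '[{"x":0,"y":0,"z":-0.0015,"ax":0,"ay":0,"az":0},{"x":0,"y":0,"z":0,"ax":0,"ay":0,"az":0},{"x":0,"y":0,"z":0,"ax":0,"ay":0,"az":0},{"x":0,"y":0,"z":0,"ax":0,"ay":0,"az":0},{"x":0,"y":0,"z":0,"ax":0,"ay":0,"az":0},{"x":0,"y":0,"z":0,"ax":0,"ay":0,"az":0},{"x":0,"y":0,"z":0,"ax":0,"ay":0,"az":0},{"x":0,"y":0,"z":0,"ax":0,"ay":0,"az":0}]'
```

```text
clock: 33.35
position: [515.0, -207.9, 144.8]
ee_rot: [0.072, 0.997, -0.0, 0.0]
contact_force: [-0.6, 0.6, -3.6]
gripper_width: 7.3
grasp_force: 60.7
```

```bash
python3 -m handwheel '[{"x":0,"y":0,"z":-0.0015,"ax":0,"ay":0,"az":0},{"x":0,"y":0,"z":0,"ax":0,"ay":0,"az":0},{"x":0,"y":0,"z":0,"ax":0,"ay":0,"az":0},{"x":0,"y":0,"z":0,"ax":0,"ay":0,"az":0},{"x":0,"y":0,"z":0,"ax":0,"ay":0,"az":0},{"x":0,"y":0,"z":0,"ax":0,"ay":0,"az":0},{"x":0,"y":0,"z":0,"ax":0,"ay":0,"az":0},{"x":0,"y":0,"z":0,"ax":0,"ay":0,"az":0}]'
```

```text
clock: 34.15
position: [515.0, -207.9, 144.5]
ee_rot: [0.072, 0.997, -0.0, 0.0]
contact_force: [-0.2, 1.0, -3.2]
gripper_width: 7.4
grasp_force: 60.7
```

```bash
python3 -m handwheel '[{"x":0,"y":0,"z":-0.0015,"ax":0,"ay":0,"az":0},{"x":0,"y":0,"z":0,"ax":0,"ay":0,"az":0},{"x":0,"y":0,"z":0,"ax":0,"ay":0,"az":0},{"x":0,"y":0,"z":0,"ax":0,"ay":0,"az":0},{"x":0,"y":0,"z":0,"ax":0,"ay":0,"az":0},{"x":0,"y":0,"z":0,"ax":0,"ay":0,"az":0},{"x":0,"y":0,"z":0,"ax":0,"ay":0,"az":0},{"x":0,"y":0,"z":0,"ax":0,"ay":0,"az":0}]'
```

```text
clock: 34.95
position: [515.0, -207.9, 144.2]
ee_rot: [0.072, 0.997, -0.0, 0.0]
contact_force: [-0.4, 0.0, -1.9]
gripper_width: 7.3
grasp_force: 60.7
```

```bash
python3 -m handwheel '[{"x":0,"y":0,"z":-0.0015,"ax":0,"ay":0,"az":0},{"x":0,"y":0,"z":0,"ax":0,"ay":0,"az":0},{"x":0,"y":0,"z":0,"ax":0,"ay":0,"az":0},{"x":0,"y":0,"z":0,"ax":0,"ay":0,"az":0},{"x":0,"y":0,"z":0,"ax":0,"ay":0,"az":0},{"x":0,"y":0,"z":0,"ax":0,"ay":0,"az":0},{"x":0,"y":0,"z":0,"ax":0,"ay":0,"az":0},{"x":0,"y":0,"z":0,"ax":0,"ay":0,"az":0}]'
```

```text
clock: 35.75
position: [515.1, -207.9, 144.0]
ee_rot: [0.071, 0.997, -0.0, 0.0]
contact_force: [-0.9, -0.2, 0.2]
gripper_width: 7.2
grasp_force: 60.9
```

```bash
python3 -m handwheel '[{"x":0,"y":0,"z":-0.0015,"ax":0,"ay":0,"az":0},{"x":0,"y":0,"z":0,"ax":0,"ay":0,"az":0},{"x":0,"y":0,"z":0,"ax":0,"ay":0,"az":0},{"x":0,"y":0,"z":0,"ax":0,"ay":0,"az":0},{"x":0,"y":0,"z":0,"ax":0,"ay":0,"az":0},{"x":0,"y":0,"z":0,"ax":0,"ay":0,"az":0},{"x":0,"y":0,"z":0,"ax":0,"ay":0,"az":0},{"x":0,"y":0,"z":0,"ax":0,"ay":0,"az":0}]'
```

```text
clock: 36.55
position: [515.1, -208.0, 143.8]
ee_rot: [0.072, 0.997, -0.0, 0.0]
contact_force: [-1.2, 1.2, 4.4]
gripper_width: 7.2
grasp_force: 61.5
```

The spine bears on the bar at z≈144. I'll back off 0.3 mm so that only the weight rests on it, then open.

```bash
python3 -m handwheel '[{"x":0,"y":0,"z":0.0015,"ax":0,"ay":0,"az":0},{"x":0,"y":0,"z":0,"ax":0,"ay":0,"az":0},{"x":0,"y":0,"z":0,"ax":0,"ay":0,"az":0},{"x":0,"y":0,"z":0,"ax":0,"ay":0,"az":0},{"x":0,"y":0,"z":0,"ax":0,"ay":0,"az":0},{"x":0,"y":0,"z":0,"ax":0,"ay":0,"az":0},{"x":0,"y":0,"z":0,"ax":0,"ay":0,"az":0},{"x":0,"y":0,"z":0,"ax":0,"ay":0,"az":0}]'
python3 -m handwheel '[{"x":0,"y":0,"z":0,"ax":0,"ay":0,"az":0},{"x":0,"y":0,"z":0,"ax":0,"ay":0,"az":0},{"x":0,"y":0,"z":0,"ax":0,"ay":0,"az":0},{"x":0,"y":0,"z":0,"ax":0,"ay":0,"az":0},{"x":0,"y":0,"z":0,"ax":0,"ay":0,"az":0},{"x":0,"y":0,"z":0,"ax":0,"ay":0,"az":0},{"x":0,"y":0,"z":0,"ax":0,"ay":0,"az":0},{"x":0,"y":0,"z":0,"ax":0,"ay":0,"az":0}]' -0.6
python3 -m handwheel '[{"x":0,"y":0,"z":0,"ax":0,"ay":0,"az":0},{"x":0,"y":0,"z":0,"ax":0,"ay":0,"az":0},{"x":0,"y":0,"z":0,"ax":0,"ay":0,"az":0},{"x":0,"y":0,"z":0,"ax":0,"ay":0,"az":0},{"x":0,"y":0,"z":0,"ax":0,"ay":0,"az":0},{"x":0,"y":0,"z":0,"ax":0,"ay":0,"az":0},{"x":0,"y":0,"z":0,"ax":0,"ay":0,"az":0},{"x":0,"y":0,"z":0,"ax":0,"ay":0,"az":0}]' 0.6
python3 - <<'E'
from h import *
s=arm.get_image("scene")[:,:,::-1];t=arm.get_image("top")[:,:,::-1]
P=arm.camera_params("scene");T=arm.camera_params("top")
c=lambda im,p,w=64,h=96:cv2.resize(im[int(p[1])-h//2:int(p[1])+h//2,int(p[0])-w//2:int(p[0])+w//2],(400,600),interpolation=cv2.INTER_CUBIC)
cv2.imwrite("pics/e4.png",np.hstack([c(s,proj(P,[515,-208,120])),c(t,proj(T,[515,-208,120]))]))
E
```

```text
clock: 37.35
position: [515.1, -207.9, 143.9]
ee_rot: [0.071, 0.997, -0.0, 0.0]
contact_force: [-0.3, 0.1, 2.1]
gripper_width: 6.9
grasp_force: 61.5
clock: 38.15
position: [515.0, -207.9, 143.9]
ee_rot: [0.072, 0.997, 0.0, 0.0]
contact_force: [-0.6, 0.3, -0.5]
gripper_width: 17.2
grasp_force: 0.0
clock: 38.95
position: [515.0, -207.9, 143.9]
ee_rot: [0.072, 0.997, 0.0, -0.0]
contact_force: [0.6, 1.2, -0.4]
gripper_width: 68.1
grasp_force: 0.0
```

View pics/e4.png

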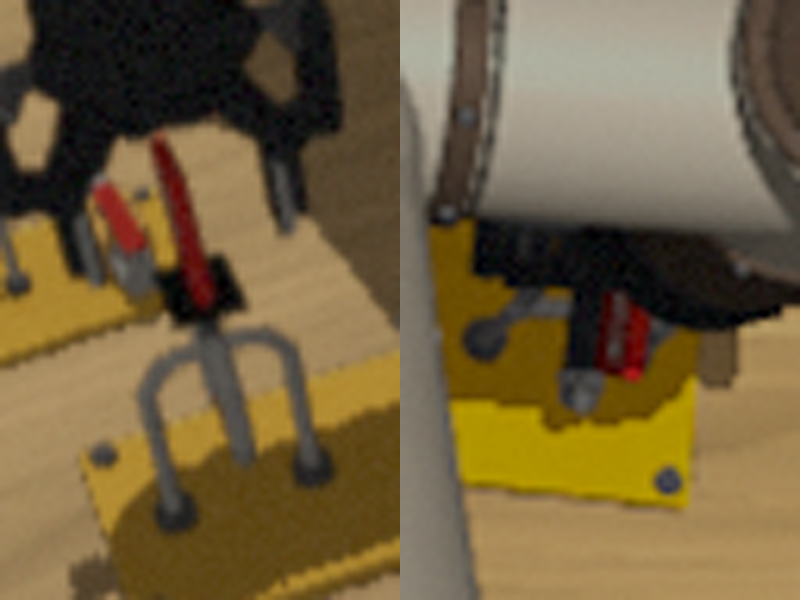

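The tag hangs upright on the bar (plate at scene crop (185,220)) with the fingers clear on both sides. I'll withdraw straight up and let it settle.

```bash
python3 -m handwheel '[{"x":0,"y":0,"z":0.03,"ax":0,"ay":0,"az":0},{"x":0,"y":0,"z":0.08,"ax":0,"ay":0,"az":0},{"x":0,"y":0,"z":0.1,"ax":0,"ay":0,"az":0},{"x":0,"y":0,"z":0.1,"ax":0,"ay":0,"az":0},{"x":0,"y":0,"z":0.1,"ax":0,"ay":0,"az":0},{"x":0,"y":0,"z":0.1,"ax":0,"ay":0,"az":0},{"x":0,"y":0,"z":0.1,"ax":0,"ay":0,"az":0},{"x":0,"y":0,"z":0.05,"ax":0,"ay":0,"az":0}]'
for i in 1 2 3; do python3 -m handwheel '[{"x":0,"y":0,"z":0,"ax":0,"ay":0,"az":0},{"x":0,"y":0,"z":0,"ax":0,"ay":0,"az":0},{"x":0,"y":0,"z":0,"ax":0,"ay":0,"az":0},{"x":0,"y":0,"z":0,"ax":0,"ay":0,"az":0},{"x":0,"y":0,"z":0,"ax":0,"ay":0,"az":0},{"x":0,"y":0,"z":0,"ax":0,"ay":0,"az":0},{"x":0,"y":0,"z":0,"ax":0,"ay":0,"az":0},{"x":0,"y":0,"z":0,"ax":0,"ay":0,"az":0}]' | head -1; done
python3 - <<'E'
from h import *
s=arm.get_image("scene")[:,:,::-1]
P=arm.camera_params("scene");p=proj(P,[515,-208,120]);u,v=map(int,p)
cv2.imwrite("pics/e5.png",cv2.resize(s[v-48:v+48,u-64:u+64],(800,600),interpolation=cv2.INTER_CUBIC))
a=redmask(s[:,:,::-1].copy(),(u-20,v-50,u+20,v+5))
E
```

```text
clock: 39.85
position: [515.7, -208.1, 278.4]
ee_rot: [0.071, 0.997, -0.0, 0.002]
contact_force: [0.5, -0.2, 0.5]
gripper_width: 68.6
grasp_force: 0.0
clock: 40.65
clock: 41.45
clock: 42.25
```

View pics/e5.png

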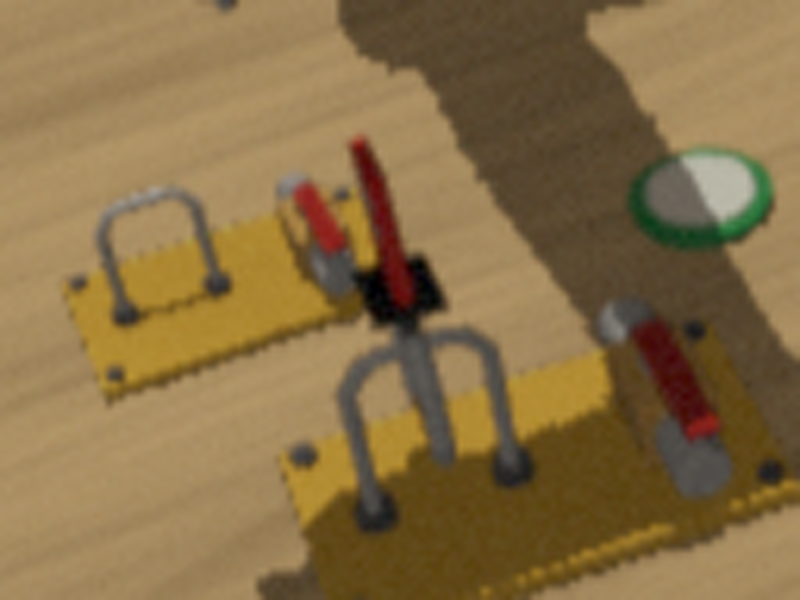

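The tag hangs still from the large eye, with the plate at crop (385,230), the hook through the bow at (430,400) and the robot clear. I'll hand it in.

```bash
python3 -c "
from bench import arm
print(arm.job_done())"
```

```text
the job is handed in; nothing more can be done
None
```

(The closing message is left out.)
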